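# Hold a vase on the vacuum banding wheel

## Task

Get the tall white vase ready for banding: stand it gently on the rubber suction pad in the middle of the banding machine's wheel, then switch the vacuum on by lifting the lever's red locking collar, throwing the lever right over from off to hold, and letting the collar drop home in the far notch. Leave the vase standing on the pad and don't disturb the other ware on the table.

Things in the scene. Friction and masses are not known exactly. Their poses are not given: they have to be found in the camera images.
- machine: Green cast banding machine, fixed to the table: deck 240 (x) x 520 (y) x 54 mm high. Origin: centre of the underside, z up, -x side faces the robot. The wheel stands at its -y end (at 0, -155 mm), the guarded vacuum lever at its +y end (pivot at 0, +165, +66 mm), a pump cover with a gauge in between towards +x (up to 150 mm above the table).
- pad (a point): Centre of the top of the black rubber suction pad, 90 mm across, on the wheel's aluminium head (180 mm across, turns freely with slight friction). 102 mm above the table.
- vase: Plain white porcelain vase, the only tall white thing on the ware board, loose, 0.3 to 0.5 kg, 156 mm high: foot 60 mm across, belly 96 mm across at 52 mm up, straight round neck 34 mm across from 110 to 148 mm up, rim 40 mm across at the top. Origin: centre of the foot, z up through the mouth.
- pivot (a point): Point on the lever's hinge axis, midway between the two gate cheeks, 66 mm above the table. The axis lies along the machine's x; the lever swings in the machine's y-z plane.
- collar_grip (a point): Point on the lever's axis where the red locking collar is best gripped: 112 mm from the pivot with the collar down, 130 mm fully lifted. Its z axis points outward along the lever. The collar is a ribbed red sleeve 30 mm across, 70 to 126 mm from the pivot, with a 38 mm skirt below that; the 14 mm steel end of the lever stands out of its top, to 147 mm from the pivot.
- guard (a point): Midway between the tops of the two yellow guard bails (8 mm bar, 68 mm clear between them), 104 mm above the pivot. They stand along the machine's y at x = +38 and -38 mm beside the lever, 180 mm long, so the fingers must come down between them in line with the leaning lever and close in its plane of swing. The steel gate below reaches at most 77 mm from the pivot.
- lever (a joint): Angle of the vacuum lever, rad: 0 = off, leaning 28 degrees from upright to the machine's +y (red flag on the plate); 0.977 = hold, leaning 28 degrees to -y, towards the wheel (green flag). It has about 0.03 rad of play either way in a notch, stops at the gate's horns just beyond, and has friction of 0.25 N m that holds it anywhere in between.
- collar (a joint): How far the collar is lifted outward along the lever, m: 0 = home, its cross pin down in a notch, lever locked; from about 0.013 the pin clears the gate; 0.018 = up against its stop. A spring pulls it home with 5 N at 0 and 9 N at 0.018. Half way across the pin rides on the gate, and it drops home only in line with a notch.
- board: Wooden ware board 660 (x) x 170 (y) x 16 mm, fixed, on the machine's -y side; vase and cups stand on it. Origin: centre of the underside.
- cup_blue: Lidded white cup with a blue lid knob, 100 mm across, 95 mm high, loose, on the board. Origin: centre of the foot. Bystander.
- cup_white: Lidded white cup with a white knob, 100 mm across, 95 mm high, loose, on the board. Origin: centre of the foot. Bystander.
- cup_open: Open white cup, 86 mm across, 66 mm high, loose, on the board at the end near the robot. Origin: centre of the foot. Bystander.
- brush_pot: Blue pot with brushes, 76 mm across, 270 mm high over the brushes, loose. Origin: centre of the foot. Bystander.
- palette: White plate with dabs of colour, 172 mm across, 13 mm high, loose. Origin: centre of the foot. Bystander.
- flask: White drinking flask with a black lid, 68 mm across, 205 mm high, loose, behind the machine. Origin: centre of the foot. Bystander.
- ginger_jar: Blue covered jar, 102 mm across, 139 mm high, loose, behind the machine. Origin: centre of the foot. Bystander.
There are look-alikes about, which are no part of the job. What is shaped like the vase but green is not meant.

How it is judged:
On the way, in this order (a step that is already met when the one before it is completed fails the run):
1. the vase stands upright and let go on the suction pad while the vacuum is still off (horizontal distance between vase and pad below 0.015 m and z of vase in the frame of pad between -0.004 and 0.004 m and angle between vase's own z axis and vertical below 0.05 rad and contact force between the fingers and vase below 0.05 N and value of joint lever below 0.15 rad), for 0.2 s.
2. the locking collar is lifted with the lever still at off (value of joint collar above 0.009 m and value of joint lever below 0.15 rad).
3. the lever is right over at hold (value of joint lever above 0.92 rad).
At the end, for the whole second after the job is handed in: the lever is at hold (beyond 0.92 rad) with its collar home in the notch (within 3 mm), and the vase stands upright (within 0.05 rad) and at rest on the suction pad, its axis within 15 mm of the pad's centre, so that its whole foot is on the rubber (value of joint lever above 0.92 rad and value of joint collar below 0.003 m and horizontal distance between vase and pad below 0.015 m and z of vase in the frame of pad between -0.004 and 0.004 m and angle between vase's own z axis and vertical below 0.05 rad and linear speed of vase below 0.02 m/s); the robot touches nothing.
It fails at once if the vase is knocked hard against the wheel (over 60 N) (contact force between vase and machine above 60 N).
It fails at once if the vase is let go while its foot is still more than 10 mm above the pad (horizontal distance between vase and pad below 0.08 m and z of vase in the frame of pad above 0.01 m and contact force between the fingers and vase below 0.05 N).
It fails at once if the vase is tipped over (angle between vase's own z axis and vertical above 0.6 rad).
It fails at once if other ware is shifted by more than 30 mm (distance of any of cup_blue, cup_white, cup_open, brush_pot, palette, flask, ginger_jar from where it was at the start of the episode above 0.03 m).
It also fails if it takes over 58 s, if anything falls off the work surface, if the arm or the gripper's body presses on something with over 40 N, if the wrist force passes 120 N, or if a joint passes its speed limit or range.

## Robot

A 6-joint arm with a two-finger parallel gripper is mounted at the origin on the work surface. World frame = base frame: x ahead of the robot, y to its left, z up, the work surface at z = 0. Lengths are in m, angles in rad, forces in N, time in s.
With the tool pointing down it reaches from about 0.35 to 0.775 m from the base axis. Payload 7.3 kg.
Tool frame: the origin (TCP) lies between the finger pads; the fingertips stand 14 mm ahead of it and the grasp point (between the pads) lies 5 mm behind it; z points along the fingers, y is the line along which they close (so a half turn about z gives the same grasp; the last joint's range is limited). The gripper opens to 92 mm and grips with 3 to 60 N. Pads are 19 mm wide; open, the fingers measure 130 mm over their backs; the gripper's body (75 mm by 190 mm) begins 47 mm behind the grasp point.
Start: joints at [-1.312, 0.342, 1.524, -0, 1.275, -0.146], TCP at [0.207, -0.483, 0.241] pointing down, gripper open.
Joint ranges: [-2.53, 2.53], [-0.77, 2.02], [0.04, 2.7], [-1, 4.14], [0.28, 2.66], [-3.11, 3.11]. Speed limits (rad/s): [2.57, 2.57, 3.14, 3.14, 3.14, 3.14].

## Interface

Orientations are given as a 3x3 rotation matrix whose columns are the frame's x, y, z axes.
In Python, from station import move_to, move_l, goto_joints, set_gripper, hold, ik, get_image, camera_info, Unreachable, close_job, look_for, silhouettes, spot_point, get_time, get_qpos, get_qvel, get_joint_torque, get_position, get_orientation, get_ft_force, get_torque, get_opening, get_finger_force gives the robot as it stands. The module is installed in compiled form; this text tells all that it offers. Calls block until the motion is done:
- move_to(position, orientation): joint-space move of the TCP to a pose.
- move_l(position, velocity=0.15, attitude=None, threshold=None): straight line of the TCP; attitude=None keeps the orientation; velocity is the mean speed in m/s. With threshold (N) it stops when the force on the tool has changed by that much, and returns True; else False.
- goto_joints(angles): joint-space move.
- set_gripper(opening, squeeze=None): finger opening in m; squeeze is the grip in N (None keeps the last); returns when the fingers have stopped.
- hold(seconds).
- ik(position, orientation): joint angles nearest the present ones, or None.
- get_image(name): name is "scene" or "top" or "wrist"; returns (picture, depth): 480x640x3 uint8, red, green, blue; 480x640 float32, m along the optical axis (not along the pixel's ray), 0 where there is no reading.
- camera_info(name): a dict with "vertical_fov" (degrees; the focal length in pixels is half the picture's height over the tangent of half this angle, whatever the lens; pixels are square), "cx", "cy" (the principal point, pixels), "eye" and "orientation" of the camera in the world; the wrist camera has in their place "mount" (4x4, takes a point from camera to tool coordinates, whose origin is the TCP and whose axes are the flange's). Camera axes: x right, y up, looking along -z (the intrinsics and any distortion apply to the point x, -y, -z); pixel columns grow to the right and rows downward; lengths in m; the calibration is good to about 2 mm. A picture is of the moment at which its call begins: read the wrist's pose just before it. camera_info takes no time and is no camera call.
A pose or a line that the arm cannot do raises Unreachable and nothing moves.
- close_job(): hands the job in; it is judged then, once.
Trained networks look in the newest picture that a camera, given by its name, has taken for a name from the list of things; names that differ only in an ending like _2 or _b are one class to them, and where a whole thing is asked for, a point or a joint stands for the part that bears it (a point fixed in the world has none). Each returns a list of dicts, best first, with "p" (0 to 1); they miss things now and then, are a little off and sometimes report something else, mostly with a low value. They report only what shows in the picture. A call takes as long as a camera call. They do not tell look-alikes from the thing itself.
- look_for(name, camera): "xyz" ([x, y, z] in m, in the coordinates of the camera as it stood for that picture, good to about 4 mm: the middle of the surface that is visible of it).
- silhouettes(name, camera): "pixels" (480x640 bool, what is visible of it).
- spot_point(name, camera): "xyz" ([x, y, z] in m, in the coordinates of the camera as it stood for that picture, good to about 4 mm: a listed point, or the origin of a listed thing).
Readings, each from a call of its own:
- get_time(): time.
- get_qpos(): joint angles.
- get_qvel(): joint speeds.
- get_joint_torque(): joint torques, N m.
- get_position(): TCP position.
- get_orientation(): TCP orientation.
- get_ft_force(): force on the tool from outside, world axes, zero at the start.
- get_torque(): the same for the moment, N m.
- get_opening(): finger opening in m.
- get_finger_force(): force on a finger pad.
Only numpy, scipy, OpenCV 4.12 (cv2) and the standard library are available. Lean on these libraries where they do the work, as an engineer would, in place of code of your own. Each camera call takes 0.05 s, during which the arm holds its last target. There are 200 camera calls.

## Working session

There is one attempt and no reset: what is moved stays moved. The work goes in short steps, each a Python script; the robot and the scene stay as the last script left them, time stands still between calls to the robot, and variables do not carry over. Pictures are saved under pics/ and viewed, at most 10 in all, crops included, and the job is handed in when it is done.

```bash
mkdir -p pics; cat > h.py <<'E'
import numpy as np, cv2
from station import *
def toworld(p,cam,R=None,t=None):
    i=camera_info(cam); p=np.array(p)
    if 'eye' in i: return np.array(i['eye'])+np.array(i['orientation'])@p
    M=np.array(i['mount']); q=M[:3,:3]@p+M[:3,3]
    return (get_position() if t is None else t)+(get_orientation() if R is None else R)@q
def topix(w,cam):
    i=camera_info(cam); c=np.array(i['orientation']).T@(np.array(w)-np.array(i['eye']))
    f=240/np.tan(np.radians(i['vertical_fov'])/2); return i['cx']+f*c[0]/-c[2], i['cy']-f*c[1]/-c[2]
def save(im,n): cv2.imwrite('pics/'+n,im[:,:,::-1])
E
python3 - <<'E'
from h import *
np.set_printoptions(precision=4,suppress=True)
for c in('scene','top'):
    print(camera_info(c)); save(get_image(c)[0],c+'.png')
    for n in ['machine','pad','vase','pivot','collar_grip','guard','board','cup_blue','cup_white','cup_open','brush_pot','palette','flask','ginger_jar']:
        print(c,n,[(round(d['p'],2),toworld(d['xyz'],c),np.round(topix(toworld(d['xyz'],c),c))) for d in spot_point(n,c)[:3]])
print(camera_info('wrist'),get_time())
E
```

```text
{'vertical_fov': 49.06329554857552, 'cx': 316.09015353760293, 'cy': 239.7028706347826, 'eye': array([ 1.1652, -1.0995,  0.9213]), 'orientation': array([[ 0.8679, -0.2562,  0.4256],
       [ 0.4967,  0.4582, -0.7371],
       [-0.0062,  0.8511,  0.525 ]])}
scene machine [(0.81, array([ 0.5505,  0.0799, -0.0022]), array([335., 268.]))]
scene pad [(0.93, array([ 0.5556, -0.0805,  0.1009]), array([310., 267.]))]
scene vase [(0.77, array([ 0.3263, -0.1919, -0.0038]), array([222., 294.])), (0.75, array([ 0.5472, -0.3673,  0.0105]), array([248., 355.])), (0.71, array([ 0.3777, -0.5703, -0.0019]), array([136., 388.]))]
scene pivot [(0.78, array([0.5394, 0.2406, 0.0609]), array([356., 227.]))]
scene collar_grip [(0.47, array([0.5376, 0.298 , 0.1609]), array([364., 192.]))]
scene guard [(0.94, array([0.5417, 0.2454, 0.1649]), array([358., 198.]))]
scene board [(0.57, array([ 0.4926, -0.3605, -0.0022]), array([232., 350.]))]
scene cup_blue [(0.87, array([ 0.4303, -0.3689,  0.0212]), array([209., 336.]))]
scene cup_white [(0.55, array([ 0.6739, -0.3358,  0.0127]), array([299., 365.]))]
scene cup_
[... 1805 characters left out ...]
0.76, array([0.5561, 0.5535, 0.0013]), array([140., 241.]))]
top palette [(0.61, array([0.3527, 0.5292, 0.0042]), array([142., 308.]))]
top flask [(0.64, array([ 0.7754,  0.0399, -0.0013]), array([309., 178.])), (0.28, array([0.5413, 0.0733, 0.0025]), array([296., 251.]))]
top ginger_jar [(0.81, array([ 0.7878, -0.1542,  0.0049]), array([371., 176.])), (0.38, array([0.5387, 0.0723, 0.0018]), array([296., 252.]))]
{'vertical_fov': 58.413484580980324, 'cx': 324.72844752282265, 'cy': 243.08887152378452, 'mount': array([[-0.0009,  0.9544,  0.2985,  0.0813],
       [ 1.    ,  0.0007,  0.0008,  0.    ],
       [ 0.0005,  0.2985, -0.9544, -0.1436],
       [ 0.    ,  0.    ,  0.    ,  1.    ]])} 1.5
```

View pics/scene.png

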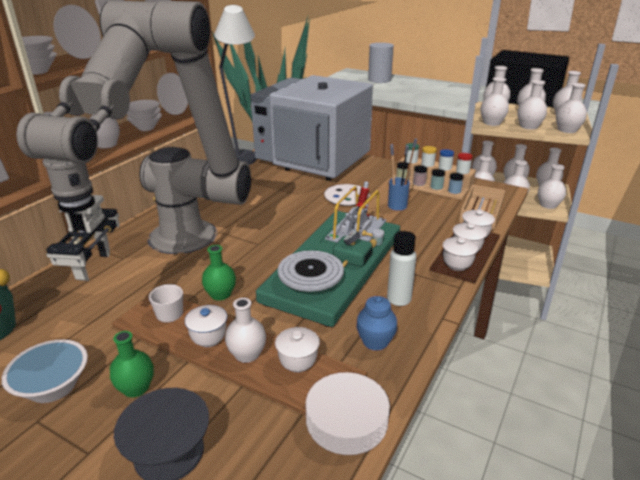

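View pics/top.png

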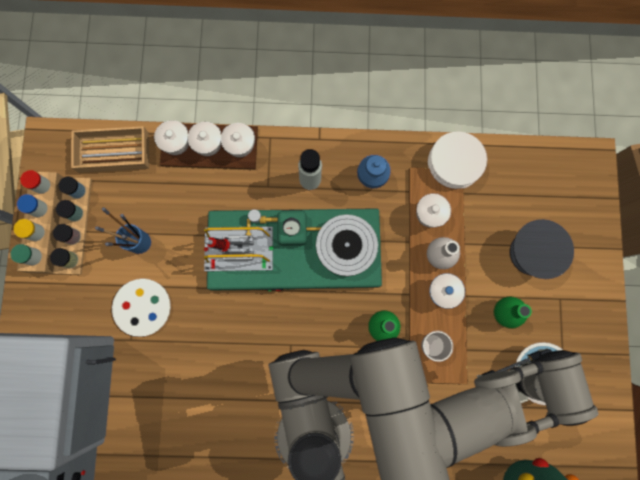

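The only tall white vase on the board is at scene (245,340) / top (443,253). Look-alikes are the green vases at (218,275) and (131,370), and the white shelf vases at (490–580,85–185) off the table. I choose the one on the board, between the blue-knob cup (207,325) and the white-knob cup (298,348), and check it from above with the wrist camera.

```bash
python3 - <<'E'
from h import *
np.set_printoptions(precision=4,suppress=True)
im,_=get_image('scene'); save(cv2.resize(im[270:400,150:350],None,fx=3,fy=3),'crop.png')
print(get_orientation())
yaw=0.048
for s in(1,-1):
    x=s*np.array([np.cos(yaw),np.sin(yaw),0]);z=np.array([0,0,-1.]);R=np.c_[x,np.cross(z,x),z]
    print(s,ik([.547,-.36,.30],R),ik([.553,-.081,.28],R))
    for a in (28,0,-28):
        m=np.array([-np.sin(yaw),np.cos(yaw),0])
        d=m*np.sin(np.radians(a))+np.array([0,0,np.cos(np.radians(a))])
        Rl=np.c_[x,np.cross(-d,x),-d]
        for r in(.107,.125,.21): print(a,r,ik(np.array([.538,.243,.066])+d*r,Rl))
E
```

```text
[[ 0.9192  0.3939  0.    ]
 [ 0.3939 -0.9192 -0.0001]
 [-0.      0.0001 -1.    ]]
1 [-0.699   0.5644  1.0065 -0.      1.5708  0.8238] [-0.2826  0.3787  1.3597 -0.      1.4032  1.2402]
28 0.107 [ 0.5776  0.7324  1.1781 -0.4183  1.5001  2.1876]
28 0.125 [ 0.5882  0.728   1.1409 -0.4146  1.5423  2.18  ]
28 0.21 [ 0.6365  0.729   0.9321 -0.4082  1.7517  2.1403]
0 0.107 [ 0.2945  0.5186  1.4366 -0.      1.1864  1.8173]
0 0.125 [ 0.2945  0.502   1.4121 -0.      1.2275  1.8173]
0 0.21 [ 0.2945  0.4416  1.2731 -0.      1.4269  1.8173]
-28 0.107 [-0.0479  0.5036  1.6146  0.5413  1.1361  1.2142]
-28 0.125 [-0.0634  0.4839  1.5977  0.5303  1.1744  1.2222]
-28 0.21 [-0.136   0.4074  1.4956  0.4913  1.3625  1.2529]
-1 [-0.699   0.5644  1.0065 -0.      1.5708 -2.3178] [-0.2826  0.3787  1.3597 -0.      1.4032 -1.9014]
28 0.107 [ 0.5776  0.7324  1.1781 -0.4183  1.5001 -0.954 ]
28 0.125 [ 0.5882  0.728   1.1409 -0.4146  1.5423 -0.9616]
28 0.21 [ 0.6365  0.729   0.9321 -0.4082  1.7517 -1.0012]
0 0.107 [ 0.2945  0.5186  1.4366 -0.      1.1864 -1.3243]
0 0.125 [ 0.2945  0.502   1.4121 -0.      1.2275 -1.3243]
0 0.21 [ 0.2945  0.4416  1.2731 -0.      1.4269 -1.3243]
-28 0.107 [-0.0479  0.5036  1.6146  0.5413  1.1361 -1.9273]
-28 0.125 [-0.0634  0.4839  1.5977  0.5303  1.1744 -1.9194]
-28 0.21 [-0.136   0.4074  1.4956  0.4913  1.3625 -1.8887]
```

View pics/crop.png

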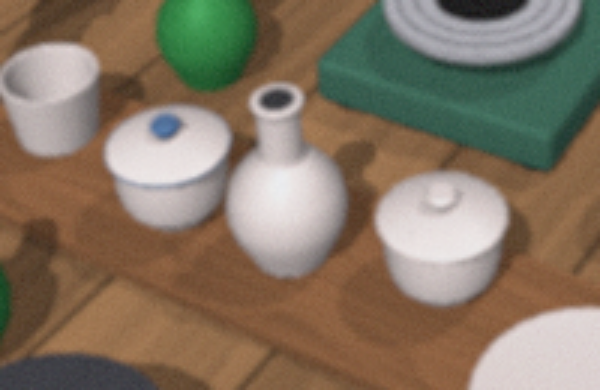

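The crop shows the white vase (crop (287,180), rim (276,100)) standing on the board between the two lidded cups: the right one. Next I look from above it.

```bash
cat >> h.py <<'E'
YAW=0.048
def Rdown(yaw=YAW,lean=0,s=1):
    x=s*np.array([np.cos(yaw),np.sin(yaw),0]); m=np.array([-np.sin(yaw),np.cos(yaw),0])
    d=m*np.sin(lean)+np.array([0,0,np.cos(lean)]); return np.c_[x,np.cross(-d,x),-d]
def cloud(dep,cam,R=None,t=None):
    i=camera_info(cam); f=240/np.tan(np.radians(i['vertical_fov'])/2)
    v,u=np.mgrid[:480,:640]; P=np.stack([(u-i['cx'])/f*dep,-(v-i['cy'])/f*dep,-dep],-1)
    if 'eye' in i: return P@np.array(i['orientation']).T+np.array(i['eye'])
    M=np.array(i['mount']); return (P@M[:3,:3].T+M[:3,3])@R.T+t
def snap(names,tag):
    R,t=np.array(get_orientation()),np.array(get_position()); im,d=get_image('wrist'); save(im,tag+'.png')
    for n in names: print(n,[(round(q['p'],2),toworld(q['xyz'],'wrist',R,t)) for q in spot_point(n,'wrist')[:3]])
    C=cloud(d,'wrist',R,t); C[d==0]=np.nan; return im,C
E
python3 - <<'E'
from h import *
np.set_printoptions(precision=4,suppress=True)
set_gripper(.092,10)
move_to([.547,-.36,.33],Rdown())
im,C=snap(['vase','cup_blue','cup_white','pad'],'w1')
m=(abs(C[...,0]-.547)<.045)&(abs(C[...,1]+.362)<.045)
for a,b in((.165,.185),(.13,.16)):
    k=m&(C[...,2]>a)&(C[...,2]<b);P=C[k]; print(len(P),P.min(0),P.max(0),P.mean(0),cv2.minEnclosingCircle(P[:,:2].astype(np.float32)))
Z=C[m&(C[...,2]>.14)][:,2]; print(np.percentile(Z,[50,90,99]))
move_to([.553,-.081,.33],Rdown())
im,C=snap(['pad','pivot','guard','collar_grip'],'w2')
k=(np.hypot(C[...,0]-.553,C[...,1]+.081)<.1)&(C[...,2]>.09)&(C[...,2]<.12)
g=im.astype(int).sum(2); kk=k&(g<150); P=C[kk]; print('pad',len(P),P.mean(0),cv2.minEnclosingCircle(P[:,:2].astype(np.float32)))
kk=k&(g>=200)&(C[...,2]<.12);P=C[kk]; print('head',P.mean(0),cv2.minEnclosingCircle(P[:,:2].astype(np.float32)))
print(get_time())
E
```

```text
vase [(0.58, array([ 0.5398, -0.3675,  0.0173]))]
cup_blue [(0.62, array([ 0.427 , -0.3729,  0.0161]))]
cup_white [(0.85, array([ 0.6691, -0.3359,  0.0189]))]
pad []
2245 [ 0.5209 -0.3853  0.1678] [ 0.5606 -0.3461  0.1743] [ 0.5415 -0.3655  0.1719] ((0.5406601428985596, -0.36565229296684265), 0.020098917186260223)
212 [ 0.5447 -0.3798  0.1302] [ 0.558  -0.3493  0.1555] [ 0.5553 -0.3641  0.1418] ((0.5472215414047241, -0.36453041434288025), 0.015566284768283367)
[0.3993 0.4186 0.4202]
pad [(0.83, array([ 0.5512, -0.0813,  0.1059]))]
pivot []
guard []
collar_grip []
pad 7245 [ 0.5533 -0.0778  0.1018] ((0.5520088076591492, -0.07780791819095612), 0.04432251304388046)
head [ 0.5577 -0.0772  0.0986] ((0.5513670444488525, -0.07773736864328384), 0.09011965245008469)
4.7417
```

```bash
python3 - <<'E'
from h import *
np.set_printoptions(precision=4,suppress=True)
v=np.array([.5407,-.3657]); p=np.array([.5518,-.0778])
move_to([*v,.26],Rdown())
print(move_l([*v,.143],.12,threshold=6),get_position())
set_gripper(.02,25); print('grip',get_opening(),get_finger_force(),get_ft_force())
move_l([*v,.16],.04); print(get_ft_force())
move_l([*v,.31],.15); hold(.2); print('lifted',get_opening(),get_ft_force())
move_l([*p,.31],.12); hold(.3)
im,C=snap(['vase'],'w3')
print(get_time())
E
```

```text
False [ 0.5412 -0.3659  0.144 ]
grip 0.037588762508533824 25.000003208988346 [0.0417 0.1313 0.2744]
[ 0.3937  0.47   -4.9704]
lifted 0.037836437644919056 [-0.9262  0.1966 -3.5931]
vase [(0.61, array([ 0.5517, -0.0819,  0.1848]))]
12.7667
```

```bash
python3 - <<'E'
from h import *
np.set_printoptions(precision=4,suppress=True)
p=np.array([.5518,-.0778])
move_l([*p,.242],.1); hold(.2); print(get_position(),get_ft_force())
print(move_l([*p,.222],.015,threshold=2),get_position(),get_ft_force())
im,d=get_image('scene'); save(cv2.resize(im[120:330,200:420],None,fx=2.7,fy=2.7),'place.png')
print([(round(q['p'],2),toworld(q['xyz'],'scene')) for q in spot_point('vase','scene')],get_time())
E
```

```text
[ 0.5521 -0.0779  0.2427] [-0.0597  0.2206 -2.5094]
True [ 0.5515 -0.0778  0.2288] [-1.0636 -0.8463  5.2043]
[(0.98, array([ 0.3248, -0.1948, -0.0018])), (0.86, array([ 0.3741, -0.5715,  0.0008]))] 14.7667
```

View pics/place.png

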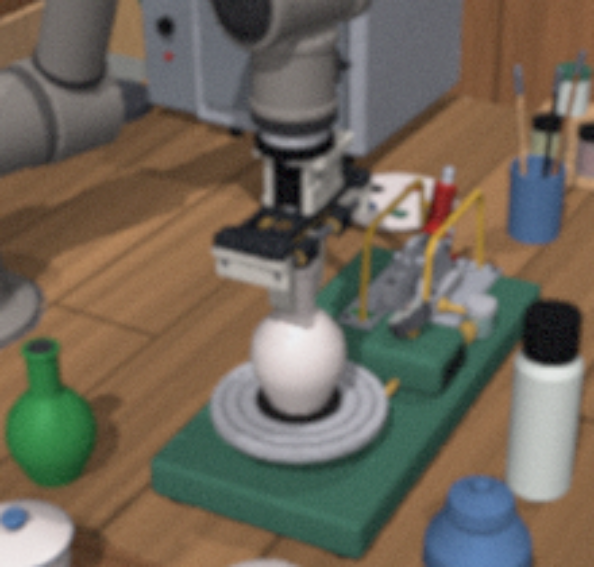

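The crop shows the vase upright and centred on the pad at crop (297,365), touching it at the expected height. I release it, back off and look at the lever.

```bash
python3 - <<'E'
from h import *
np.set_printoptions(precision=4,suppress=True)
p=np.array(get_position()[:2])
set_gripper(.045,5); set_gripper(.09)
move_l([*p,.34],.15)
im,C=snap(['vase'],'w4')
k=(np.hypot(C[...,0]-.552,C[...,1]+.078)<.05)&(C[...,2]>.235)&(C[...,2]<.28); P=C[k]
print('rim',cv2.minEnclosingCircle(P[:,:2].astype(np.float32)),P.min(0),P.max(0))
# plane fit of rim for tilt
k&=C[...,2]>.252; P=C[k]; A=np.c_[P[:,:2]-P[:,:2].mean(0),np.ones(len(P))]; print('tilt',np.linalg.lstsq(A,P[:,2],rcond=None)[0])
move_to([.5,.27,.36],Rdown())
im,C=snap(['pivot','guard','collar_grip','machine'],'w5'); np.save('C5.npy',C)
z=C[...,2]; r,g,b=im[...,0].astype(int),im[...,1].astype(int),im[...,2].astype(int)
k=(r>100)&(g<60)&(b<60)&(z>.1); P=C[k]; print('red',len(P),P.mean(0),P.min(0),P.max(0))
k=(r>130)&(g>90)&(b<70)&(z>.15); P=C[k]; print('yellow',len(P),P.mean(0),P.min(0),P.max(0))
for q in (P[P[:,0]<P[:,0].mean()],P[P[:,0]>=P[:,0].mean()]): print(len(q),q.mean(0),np.median(q,0),np.polyfit(q[:,1]-.243,q[:,0],1))
print(get_time())
E
```

```text
vase [(0.71, array([ 0.3224, -0.1965,  0.0004]))]
rim ((0.5516098141670227, -0.07703852653503418), 0.02030806988477707) [ 0.5318 -0.0971  0.235 ] [ 0.5716 -0.0578  0.2603]
tilt [-0.0082 -0.001   0.2578]
pivot []
guard [(0.97, array([0.5326, 0.2412, 0.1697])), (0.38, array([ 0.5533,  0.5534, -0.0045]))]
collar_grip [(0.72, array([0.5366, 0.291 , 0.1599]))]
machine [(0.64, array([ 0.5422,  0.0786, -0.0008]))]
red 1647 [0.5375 0.2808 0.1595] [0.5166 0.0867 0.1087] [0.5899 0.3132 0.1845]
yellow 4749 [0.5369 0.2496 0.2129] [0.4921 0.1593 0.1501] [0.5812 0.3246 0.4382]
2686 [0.5079 0.2537 0.2437] [0.5009 0.2514 0.1734] [0.0836 0.507 ]
2063 [0.5746 0.2443 0.1728] [0.5746 0.2443 0.1729] [-0.0445  0.5746]
18.6167
```

View pics/w5.png

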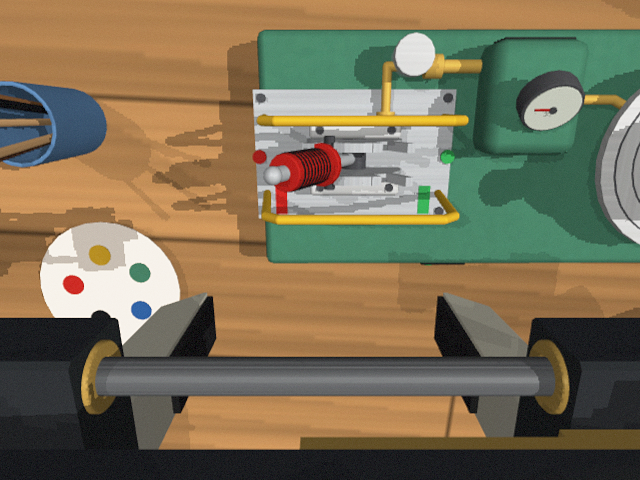

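The view shows the vase let go and standing (rim within 1 mm of the pad's axis). The red collar at (310,168) leans to +y with its steel end at (273,175), and the bails are at rows 120 and 215. The yaw is about 0.0445. I approach along the lever.

```bash
cat >> h.py <<'E'
YAW=.0445; PIV=np.array([.5374,.2423,.066])
def lev(r,lean):
    m=np.array([-np.sin(YAW),np.cos(YAW),0]); return PIV+r*(m*np.sin(lean)+np.array([0,0,np.cos(lean)]))
def RL(lean): return Rdown(YAW,lean)
L0=np.radians(28)
E
python3 - <<'E'
from h import *
np.set_printoptions(precision=4,suppress=True)
C=np.load('C5.npy'); im=cv2.imread('pics/w5.png')[:,:,::-1].astype(int)
k=(im[...,0]>90)&(im[...,1]<70)&(im[...,2]<70)&(C[...,2]>.12)&(C[...,1]>.24); P=C[k]-PIV
m=np.array([-np.sin(YAW),np.cos(YAW),0]); n=np.array([np.cos(YAW),np.sin(YAW),0])
s=P@(m*np.sin(L0)+[0,0,np.cos(L0)]); q=P@(m*np.cos(L0)-[0,0,np.sin(L0)]); w=P@n
for a in np.arange(.05,.15,.01):
    j=(s>a)&(s<a+.01)
    if j.sum()>20: print(round(a,2),j.sum(),'x',w[j].min(),w[j].max(),'q',q[j].min(),q[j].max())
set_gripper(.07)
move_to(lev(.24,L0),RL(L0))
print(get_position(),lev(.24,L0))
snap(['guard','collar_grip','pivot'],'w6'); print('expect grip',lev(.112,L0),get_time())
E
```

```text
0.06 292 x -0.01968154896752813 0.01746068571065716 q -0.018100198264071204 0.005120668308542631
0.07 219 x -0.01913752178023459 0.017596694298384463 q -0.017708507402062267 0.004373490008869329
0.08 93 x -0.015046750371879454 0.012624798986902561 q -0.014176757415504348 -0.005036940843686541
0.09 112 x -0.010867686286847495 0.012714618284800845 q -0.014290343742080137 -0.0032483705454535187
0.1 105 x -0.009874952390512247 0.012674623177073342 q -0.014499411768484238 -0.003873641878468917
0.11 137 x -0.010847748934378131 0.01404017647587075 q -0.01402582379013021 0.00692378890807269
0.12 732 x -0.01566904833576244 0.013749204665809126 q -0.014104913570224286 0.01386274629620966
[0.5319 0.3562 0.276 ] [0.5324 0.3549 0.2779]
guard [(0.85, array([0.5347, 0.2405, 0.172 ]))]
collar_grip [(0.72, array([0.539 , 0.2931, 0.162 ])), (0.4, array([ 0.4258, -0.3687,  0.0148]))]
pivot []
expect grip [0.5351 0.2948 0.1649] 19.95
```

View pics/w6.png

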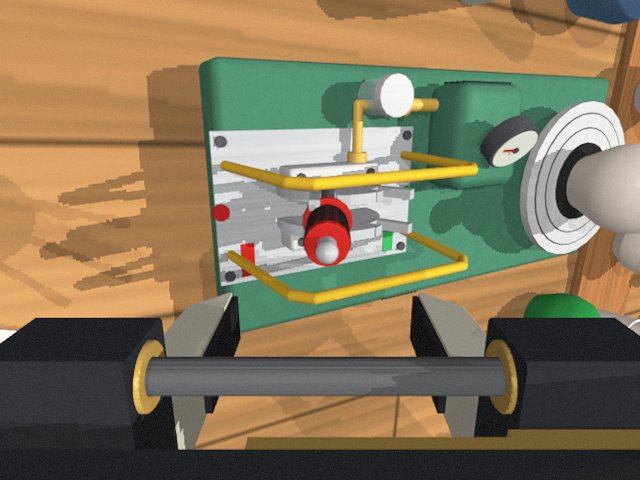

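The picture shows the collar end-on at (327,235), between the fingers and the bails. The model agrees with the cloud to about 1 mm, so I grip and lift.

```bash
python3 - <<'E'
from h import *
np.set_printoptions(precision=4,suppress=True)
print(move_l(lev(.107,L0),.1,threshold=8),get_position()-lev(.107,L0),get_ft_force())
set_gripper(.02,40); hold(.1); print('grip',get_opening(),get_finger_force(),get_ft_force())
d=(lev(1,L0)-PIV)
f0=np.array(get_ft_force())@d; r0=(get_position()-PIV)@d
print('stopped',move_l(lev(.107+.024,L0),.03,threshold=16),(get_position()-PIV)@d-r0,np.array(get_ft_force())@d-f0,get_ft_force(),get_opening(),get_time())
E
```

```text
False [0.0002 0.0004 0.0006] [ 0.658  -0.138   0.5315]
grip 0.029352062810896636 39.98253107070923 [-0.2612  1.3916 -0.1468]
stopped True 0.016667430256124494 -9.377750887766599 [ 3.3726 -3.4542 -8.1078] 0.02965026019844012 22.8917
```

```bash
python3 - <<'E'
from h import *
np.set_printoptions(precision=4,suppress=True)
r=.1238
for a in np.radians([20,12,4,-4,-12,-20,-28,-29]):
    move_l(lev(r,a),.05,attitude=RL(a))
    d=lev(1,a)-PIV; t=RL(a)[:,1]; f=np.array(get_ft_force())
    print(round(np.degrees(a)),'r',(get_position()-PIV)@d,'fr',f@d,'ft',f@t,'fx',f[0],get_opening())
print(get_time())
im,_=get_image('scene'); save(cv2.resize(im[120:330,230:450],None,fx=2.7,fy=2.7),'lev.png')
E
```

```text
20 r 0.12388168879344089 fr -8.99044591343921 ft -0.9263822794224811 fx 2.1337673649321967 0.029191554149798227
12 r 0.12365063415733804 fr -9.409479357117744 ft 1.2813526199490437 fx 1.7373003543520742 0.029148873841640336
4 r 0.12369077699969418 fr -9.440711073511713 ft 1.9036573977452977 fx 3.0164685146125 0.029247484061271242
-4 r 0.12367291825513584 fr -10.180790480276862 ft 3.056121638852138 fx 2.724851051012608 0.029301996720141953
-12 r 0.123730549825167 fr -9.600497614945322 ft 3.6566676640383173 fx 3.38720158111694 0.02920072902098411
-20 r 0.1237704954792893 fr -9.993625479447882 ft 4.300178107089364 fx 3.510086488523907 0.029346513506556822
-28 r 0.12376870368522691 fr -9.097588783496091 ft 4.57684593505239 fx 3.499855864852659 0.029356201698721128
-29 r 0.12378400257955346 fr -9.251483716466145 ft 4.579145129179463 fx 4.913536267104242 0.029592173189583366
26.6083
```

View pics/lev.png

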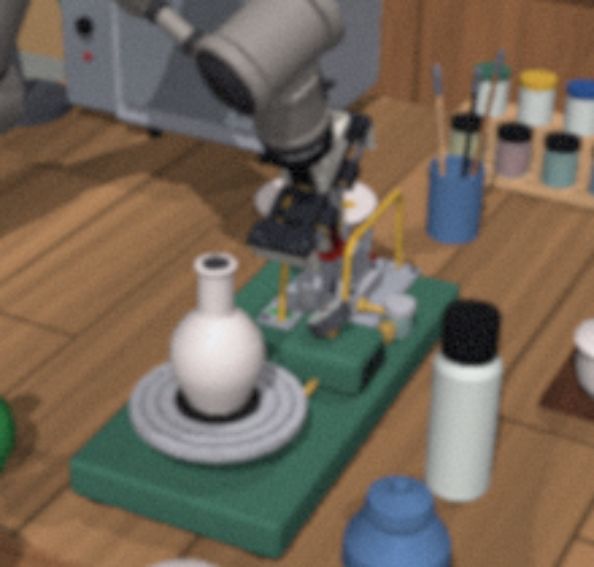

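The lever came over with the arm, and the collar stayed lifted (about 9 N radial). The vase is undisturbed at crop (218,350). Now I let the collar down.

```bash
python3 - <<'E'
from h import *
np.set_printoptions(precision=4,suppress=True)
a=-L0-np.radians(.3); d=lev(1,a)-PIV
move_l(lev(.1238,a),.05,attitude=RL(a))
for r in (.119,.115,.111,.1078):
    s=move_l(lev(r,a),.03,threshold=16); f=np.array(get_ft_force()); print(r,s,(get_position()-PIV)@d,'fr',f@d,'ft',f@RL(a)[:,1])
    if s: break
print(get_time())
E
```

```text
0.119 False 0.11877562202330552 fr -9.737550667953352 ft 2.368106163946069
0.115 False 0.11468506593697865 fr -8.409047558799807 ft 3.995314081730468
0.111 False 0.11062921224728704 fr -6.4609412762474605 ft 1.3303013638730805
0.1078 False 0.10777329125760227 fr -4.547357137202299 ft 1.1850744805316906
28.0417
```

```bash
python3 - <<'E'
from h import *
np.set_printoptions(precision=4,suppress=True)
a=-L0-np.radians(.3)
set_gripper(.035,5); set_gripper(.065); move_l(lev(.24,a),.12)
im,C=snap(['collar_grip','guard'],'w7'); print('expect',lev(.112,-L0),lev(.13,-L0))
P=C-PIV; m=np.array([-np.sin(YAW),np.cos(YAW),0]); im=im.astype(int)
k=(im[...,0]>90)&(im[...,1]<70)&(im[...,2]<70)&(C[...,2]>.14)&(abs(P@m+.045)<.05); P=P[k]
d=m*np.sin(-L0)+[0,0,np.cos(L0)]; t=m*np.cos(L0)+[0,0,np.sin(L0)]
s=P@d; print('collar top',np.percentile(s,[50,90,98]))
j=s>.115; print('q',(P@t)[j].min(),(P@t)[j].max())
move_to([.45,.1,.40],Rdown())
im,C=snap([],'w8')
im,_=get_image('top'); save(im[150:400,100:560],'top2.png')
for n in ['cup_blue','cup_white','cup_open','brush_pot','palette','flask','ginger_jar','pad']: print(n,[(round(q['p'],2),toworld(q['xyz'],'top')) for q in spot_point(n,'top')[:1]])
print(get_time(),get_ft_force())
E
```

```text
collar_grip [(0.95, array([0.5405, 0.189 , 0.1626]))]
guard [(0.71, array([0.5351, 0.243 , 0.1706]))]
expect [0.5397 0.1898 0.1649] [0.5401 0.1813 0.1808]
collar top [0.1258 0.1267 0.1273]
q -0.014723975148170374 0.013735473281967144
cup_blue [(0.58, array([ 0.4329, -0.3707,  0.0148]))]
cup_white [(0.85, array([ 0.6653, -0.3346,  0.0133]))]
cup_open [(0.9, array([ 0.2699, -0.3447,  0.0174]))]
brush_pot [(0.77, array([0.5576, 0.5539, 0.0026]))]
palette [(0.62, array([0.3538, 0.5311, 0.0059]))]
flask [(0.93, array([0.773 , 0.0391, 0.0007]))]
ginger_jar [(0.75, array([ 0.7903, -0.1525,  0.0033]))]
pad [(0.75, array([ 0.5501, -0.078 ,  0.1033]))]
31.675 [ 0.0184  0.5445 -0.0253]
```

View pics/w7.png

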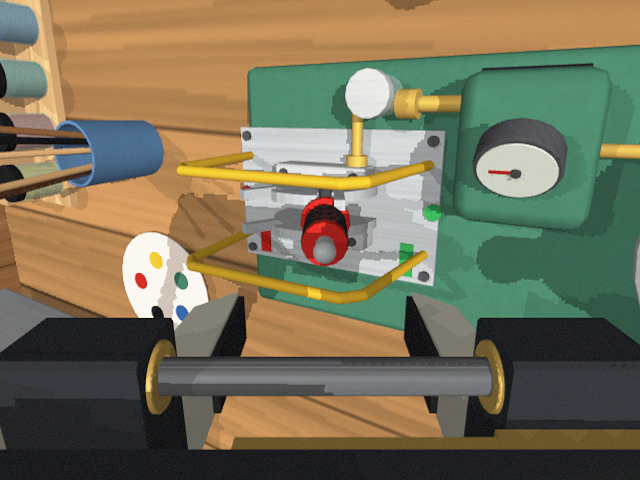

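View pics/top2.png

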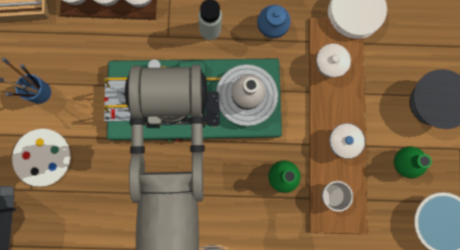

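The wrist view shows the collar end-on at (325,240) in the hold position, its top 126 mm from the pivot, which means it is home. The top view shows the vase on the pad at (250,90) and the other ware where it was.

```bash
python3 -c "
from station import *
print(close_job(),get_time())"
```

```text
the job is handed in; nothing more can be done
the job is handed in; nothing more can be done
```

The job is handed in (verdict not shown to me): on the last look the white vase stood centred on the suction pad, the lever was at hold with its collar home in the far notch, and the other ware had not moved.

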